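# Dress the two candlesticks on the sacristy counter

## Robot

A 6-joint arm with a two-finger parallel gripper is mounted at the origin on the work surface. World frame = base frame: x ahead of the robot, y to its left, z up, the work surface at z = 0. Lengths are in m, angles in degrees, forces in N, time in s.
With the tool pointing down it reaches from about 0.35 to 0.875 m from the base axis. Payload 4.2 kg.
Tool frame: the origin (TCP) lies at the very end of the fingers, on their centre line; the grasp point (between the pads) lies 19 mm behind it; z points along the fingers, y is the line along which they close (so a half turn about z gives the same grasp; the last joint's range is limited). The gripper opens to 87 mm and grips with 3 to 60 N. Pads are 19 mm wide; open, the fingers measure 117 mm over their backs; the gripper's body (75 mm by 190 mm) begins 51 mm behind the grasp point.
Start: joints at [-53.022, 22.042, 0.453, 0, -68.411, -14.817], TCP at [0.236, -0.579, 0.223] pointing down, gripper open.
Joint ranges: [-179.83, 179.83], [-69.29, 118.12], [-61.27, 80.66], [-181.25, 117.63], [-171.15, -9.14], [-177.46, 177.46]. Speed limits (degrees/s): [159.86, 159.86, 180, 180, 180, 180].

## Interface

Orientations are given as a 3x3 rotation matrix whose columns are the frame's x, y, z axes.
In Python, from station import sense, optics, r gives the robot as it stands. The module is installed in compiled form; this text tells all that it offers.
- The arm moves only by the shell command python3 -m pendant 'ROWS' [OPENING]. ROWS is JSON, a list that holds one entry, the list of rows, each a list of 4 numbers: the shift along the tool's x, y, z normalised to -1 to 1, where 1 is 100 mm, then the turn about the tool's z normalised to -1 to 1, where 1 is 2 rad. A call has 1 to 8 rows; each row is the pose to reach, as a shift and turn from the pose commanded when the call began, along the tool's axes at that moment; what a row does not reach only later rows make up. A row lasts 1/10 s, in which the tool goes at most 50 mm and 8.59 degrees, less where a joint would pass 70% of its speed; a pose out of reach is approached as far as the arm can. A call with a number of a shift or a turn outside -1 to 1 is refused whole. A call with a gripper value outside its range is refused whole. OPENING is the closure, from 0 (fully open) to 1 (shut), set as the call begins (- or left out, the last holds). The fingers move at their own pace and stop on an object; the grip force is fixed at half the most. Time passes only in rows, so rows that repeat a pose let the fingers close. It gives the time, the measured TCP pose, the force, the opening and the grip force at its end, in the units of the state.
- sense(): the state, without advancing time (a new reading comes with each control period).
- optics.capture(name): name is "scene" or "side" or "wrist"; returns the picture (384x512x3 uint8, red, green, blue); there is no depth.
- optics.get_calibration(name): a dict with "camera_matrix" (3x3 intrinsics, pixels), "camera_from_world" (4x4, takes a point from world to camera coordinates). Camera axes: x right, y down, z forward; pixel columns grow to the right and rows downward; lengths in m; the calibration is good to about 2 mm. A picture is of the moment at which its call begins: read the wrist's pose just before it. get_calibration takes no time and is no camera call; for the wrist camera it gives the pose at the moment of the call.
- r.finish_job(): hands the job in; it is judged then, once.
The state is a dict: "time_s": time; "joints": joint angles; "joint_velocities": joint speeds; "effort": joint torques, N m; "tcp_pos": TCP position; "ee_rot": TCP orientation; "wrist_force": force on the tool from outside, world axes, zero at the start; "moment": the same for the moment, N m; "gripper_width": opening from 0.0 (shut) to 1.0 (fully open); "gripper_force": force on a finger pad.
Only numpy, scipy, OpenCV 4.12 (cv2) and the standard library are available. Lean on these libraries where they do the work, as an engineer would, in place of code of your own. Each camera call takes 0.05 s, during which the arm holds its last target. There are 200 camera calls.

## Task

Dress both candlesticks, each from the socket upwards. Brass candlestick: first lay the white glass drip ring over its socket, then stand the ivory candle down through the ring, fully home in the socket, then cap that candle with the brass follower; silver candlestick, which has its own pan: stand the honey-coloured beeswax candle fully home in the socket, then cap it with the silver follower. Leave everything upright and standing free, and do not shift the amber bottle or the silver key.

Things in the scene. Friction and masses are not known exactly. Their poses are not given: they have to be found in the camera images.
- brass_socket (a point): brass candlestick, does not move: round foot 100 mm across, turned stem, and on top a round socket cup, outside diameter 48 mm (its rim narrowing to 45 mm), bore 42 mm, 25 mm deep, rim 85 mm above the counter. This point is the centre of the socket's floor, 60 mm above the counter and 25 mm below the rim; z is up. It has no pan of its own
- silver_socket (a point): silver-plated candlestick, does not move: round foot 92 mm across, a fixed drip pan 108 mm across at 45 to 53 mm above the counter, and rising from the pan's middle a round socket cup, outside diameter 48 mm, bore 42 mm, 25 mm deep, rim 75 mm above the counter. This point is the centre of the socket's floor, 50 mm above the counter and 25 mm below the rim; z is up
- drip_ring_mid (a point): drip ring of white opal glass: a flat ring 62 mm across and 16 to 18 mm high, hole 41 mm, with a skirt (61 mm outside, 55 mm inside diameter, 12 mm deep) hanging from its 4 mm plate. It stands skirt down. About 45 g. This point is its centre, 9 mm above its lower edge; z is up. Seated on the brass candlestick, the skirt goes round the outside of the cup (3.5 mm loose all round) and the plate rests on the cup's rim, so that its lower edge is 12 mm below the rim
- ivory_candle_mid (a point): ivory-white candle, straight, 34 mm diameter and 125 mm tall, standing upright; top shoulder tapered to 27 mm over the last 7 mm, foot slightly chamfered, a short thin wick on top. About 100 g. This point is its centre, 62.5 mm above its foot; z is up. It stands on the floor of the socket, 4 mm loose all round
- beeswax_candle_mid (a point): honey-coloured (dark yellow-brown) beeswax candle, straight, 34 mm diameter and 105 mm tall, standing upright; top shoulder tapered to 27 mm over the last 7 mm, foot slightly chamfered, a short thin wick on top. About 85 g. This point is its centre, 52.5 mm above its foot; z is up. It stands on the floor of the socket, 4 mm loose all round
- brass_follower_mid (a point): brass (golden) follower (candle cap): an open-bottomed round metal cap, 47 mm outside diameter and 30 mm high, bore 41 mm wide and 26 mm deep from below under a 4 mm top with a 14 mm hole for the wick. Stands mouth down on the counter. About 90 g. This point is its centre, half-way up (15 mm above its lower edge); z is up. Seated on a candle, its top rests on the candle's top and it reaches 26 mm down over the candle, which stands loose in it (3.5 mm all round)
- silver_follower_mid (a point): silver-plated (bright grey) follower (candle cap): an open-bottomed round metal cap, 47 mm outside diameter and 30 mm high, bore 41 mm wide and 26 mm deep from below under a 4 mm top with a 14 mm hole for the wick. Stands mouth down on the counter. About 90 g. This point is its centre, half-way up (15 mm above its lower edge); z is up. Seated on a candle, its top rests on the candle's top and it reaches 26 mm down over the candle, which stands loose in it (3.5 mm all round)
- amber_bottle_mid (a point): amber glass bottle with a black cap, 58 mm diameter, 140 mm tall, standing; this point is its centre, 70 mm up. A bystander: leave it where it stands
- tabernacle_key_mid (a point): silver-plated tabernacle key lying flat on the counter, about 110 mm long, 30 mm wide and 8 to 11 mm high; this point is the middle of its length, 4 mm up; its shank runs along its own x axis. A bystander: leave it where it lies. Other low bystanders lie about as well: a bronze pin 14 mm and a maple peg 21 mm thick between the candlesticks and the key, a snuffer and a matchbox at the sides; all else on the counter is beyond x = 0.78 or |y| = 0.53 and lower than 0.12
There are look-alikes about, which are no part of the job. Leave any pink or turquoise look-alike of the part that bears silver_follower_mid alone.

How it is judged (in metres and radians):
At the end, for the whole second after the job is handed in: Drip ring on the brass cup, ivory candle through it on the socket floor, brass follower on that candle; beeswax candle on the silver socket floor, silver follower on it. Ring and followers within 6 mm, candles 7 mm of axis; heights within 4 mm; upright within 5 degrees, released, at rest (horizontal distance between drip_ring_mid and brass_socket below 0.006 m and z of drip_ring_mid in the frame of brass_socket between 0.018 and 0.026 m and angle between each of drip_ring_mid, ivory_candle_mid, brass_follower_mid, beeswax_candle_mid, silver_follower_mid's own z axis and vertical below 0.09 rad and horizontal distance between ivory_candle_mid and brass_socket below 0.007 m and z of ivory_candle_mid in the frame of brass_socket between 0.0585 and 0.0665 m and horizontal distance between brass_follower_mid and ivory_candle_mid below 0.006 m and z of brass_follower_mid in the frame of ivory_candle_mid between 0.0475 and 0.0555 m and horizontal distance between beeswax_candle_mid and silver_socket below 0.007 m and z of beeswax_candle_mid in the frame of silver_socket between 0.0485 and 0.0565 m and horizontal distance between silver_follower_mid and beeswax_candle_mid below 0.006 m and z of silver_follower_mid in the frame of beeswax_candle_mid between 0.0375 and 0.0455 m and linear speed of each of drip_ring, ivory_candle, brass_follower, beeswax_candle, silver_follower below 0.02 m/s); the robot touches nothing.
It fails at once if the ivory candle was stood in the brass socket before the drip ring was on it (horizontal distance between ivory_candle_mid and brass_socket below 0.012 m and z of ivory_candle_mid in the frame of brass_socket below 0.0725 m and horizontal distance between drip_ring_mid and brass_socket above 0.015 m).
It fails at once if the brass follower was put on the ivory candle before that candle stood in its candlestick (horizontal distance between brass_follower_mid and ivory_candle_mid below 0.01 m and z of brass_follower_mid in the frame of ivory_candle_mid between 0.0315 and 0.0555 m and horizontal distance between ivory_candle_mid and brass_socket above 0.03 m).
It fails at once if the silver follower was put on the beeswax candle before that candle stood in its candlestick (horizontal distance between silver_follower_mid and beeswax_candle_mid below 0.01 m and z of silver_follower_mid in the frame of beeswax_candle_mid between 0.0215 and 0.0455 m and horizontal distance between beeswax_candle_mid and silver_socket above 0.03 m).
It fails at once if the amber bottle was shifted by more than 30 mm or knocked over (distance of amber_bottle_mid from where it was at the start of the episode above 0.03 m or angle between amber_bottle_mid's own z axis and vertical above 0.5 rad).
It fails at once if the silver key was shifted by more than 30 mm (distance of tabernacle_key_mid from where it was at the start of the episode above 0.03 m).
It also fails if it takes over 134 s, if anything falls off the work surface, if the arm or the gripper's body presses on something with over 40 N, if the wrist force passes 120 N, or if a joint passes its speed limit or range.

## Working session

There is one attempt and no reset: what is moved stays moved. The work goes in short steps, Python scripts to look and compute and a shell command to move; the robot and the scene stay as the last step left them, time stands still between calls to the robot, and variables do not carry over. Pictures are saved under pics/ and viewed, at most 14 in all, crops included, and the job is handed in when it is done.

```bash
mkdir -p pics
cat > h.py <<'E'
import numpy as np, cv2
from station import sense, optics, r
def snap(n,f):
    im=optics.capture(n); cv2.imwrite(f'pics/{f}.png',im[:,:,::-1]); return im
def ray(n,u,v,z,c=None):
    c=c or optics.get_calibration(n); K=np.array(c['camera_matrix']);T=np.array(c['camera_from_world'])
    d=T[:3,:3].T@np.linalg.inv(K)@[u,v,1]; o=-T[:3,:3].T@T[:3,3]
    return o+d*(z-o[2])/d[2]
def proj(n,p):
    c=optics.get_calibration(n);K=np.array(c['camera_matrix']);T=np.array(c['camera_from_world'])
    q=K@(T[:3,:3]@np.array(p)+T[:3,3]); return q[:2]/q[2]
E
python3 - <<'E'
from h import *
s=sense();print(s['time_s'],s['tcp_pos'],s['ee_rot'],s['wrist_force'],s['gripper_width'])
a=snap('scene','s0');b=snap('side','d0')
for n in('scene','side','wrist'):
    c=optics.get_calibration(n);T=np.array(c['camera_from_world']);print(n,-T[:3,:3].T@T[:3,3],np.round(T[:3,:3],2).tolist(),np.round(c['camera_matrix']).tolist())
E
```

```text
0.0 [ 0.23554769 -0.57828278  0.22150506] [[-9.26201062e-01 -3.77029020e-01 -8.43291824e-04]
 [-3.77029957e-01  9.26199127e-01  1.89428368e-03]
 [ 6.68562327e-05  2.07243384e-03 -9.99997850e-01]] [ 0.73455514  0.15455131 -0.10318182] 1.002688750673233
scene [ 0.84869296 -0.39105995  0.86013709] [[0.74, 0.67, 0.01], [0.55, -0.6, -0.57], [-0.38, 0.43, -0.82]] [[349.0, 0.0, 249.0], [0.0, 349.0, 195.0], [0.0, 0.0, 1.0]]
side [0.0302679  0.76374744 0.75312819] [[-0.86, -0.51, -0.02], [-0.31, 0.55, -0.78], [0.4, -0.66, -0.63]] [[481.0, 0.0, 255.0], [0.0, 481.0, 194.0], [0.0, 0.0, 1.0]]
wrist [ 0.17514057 -0.60399013  0.3836761 ] [[-0.38, 0.93, 0.0], [0.9, 0.37, 0.24], [0.22, 0.09, -0.97]] [[295.0, 0.0, 254.0], [0.0, 295.0, 191.0], [0.0, 0.0, 1.0]]
```

View pics/s0.png

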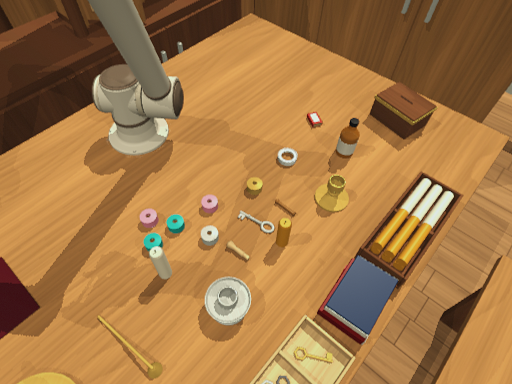

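View pics/d0.png

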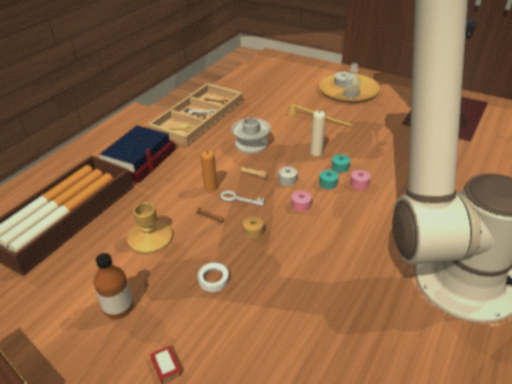

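The scene and side views show every part. In the scene view, in pixels:
- **Brass candlestick:** ring (287,157), cup (337,182), brass follower (255,185).
- **Silver candlestick:** cup (228,293), silver follower (209,235).
- **Candles:** beeswax top (285,220), ivory top (156,250).
- **Bystanders:** bottle (348,140), key (256,222).

Run:
```python
from h import *
P={'ring':((287,155),(213,276),.018),'brasscup':((337,180),(144,210),.085),'brassfol':((255,183),(254,221),.03),'silcup':((228,293),(252,123),.075),'silfol':((209,233),(288,171),.03),'bees':((285,220),(208,153),.105),'ivory':((156,250),(319,113),.125),'bottle':((353,122),(103,259),.14),'key':((256,222),(242,198),.006),
'tq1':((153,239),(341,158),.03),'tq2':((175,221),(328,175),.03),'pk1':((149,215),(360,175),.03),'pk2':((209,202),(301,196),.03),'peg':((237,251),(254,173),.02),'pin':((285,207),(210,214),.014)}
for k,(a,b,z) in P.items(): print(k,np.round(ray('scene',*a,z),3),np.round(ray('side',*b,z),3))
```

```text
ring [0.445 0.247 0.018] [0.442 0.257 0.018]
brasscup [0.638 0.219 0.085] [0.637 0.224 0.085]
brassfol [0.449 0.088 0.03 ] [0.447 0.087 0.03 ]
silcup [ 0.634 -0.216  0.075] [ 0.628 -0.21   0.075]
silfol [ 0.47  -0.122  0.03 ] [ 0.468 -0.117  0.03 ]
bees [0.618 0.008 0.105] [0.623 0.004 0.105]
ivory [ 0.455 -0.266  0.125] [ 0.458 -0.266  0.125]
bottle [0.566 0.388 0.14 ] [0.563 0.405 0.14 ]
key [0.532 0.    0.006] [0.529 0.007 0.006]
tq1 [ 0.373 -0.234  0.03 ] [ 0.374 -0.235  0.03 ]
tq2 [ 0.374 -0.159  0.03 ] [ 0.373 -0.151  0.03 ]
pk1 [ 0.306 -0.194  0.03 ] [ 0.304 -0.19   0.03 ]
pk2 [ 0.398 -0.052  0.03 ] [ 0.395 -0.043  0.03 ]
peg [ 0.558 -0.106  0.02 ] [ 0.545 -0.079  0.02 ]
pin [0.563 0.091 0.014] [0.557 0.102 0.014]
```

```bash
python3 -m pendant '[[[-0.4,0.28,0,0.1],[-0.82,0.56,0,0.193],[-0.82,0.56,0,0.193]]]' 0
python3 -m pendant '[[[-0.42,0.35,0,0],[-0.85,0.705,0,0],[-0.85,0.705,0,0]]]'
python3 -c "
from h import *
s=sense();print(s['time_s'],s['tcp_pos'],s['ee_rot'],s['joints'])"
```

```text
time_s: 0.4
tcp_pos: [0.2921, -0.4928, 0.2223]
ee_rot: [[-1.0, 0.001, -0.0], [0.001, 1.0, 0.002], [0.0, 0.002, -1.0]]
wrist_force: [0.5, -0.3, 0.9]
gripper_width: 1.0
gripper_force: 0.0
time_s: 0.7
tcp_pos: [0.3782, -0.4228, 0.2222]
ee_rot: [[-1.0, -0.005, 0.0], [-0.005, 1.0, 0.001], [-0.0, 0.001, -1.0]]
wrist_force: [0.0, -0.5, -0.4]
gripper_width: 1.001
gripper_force: 0.0
0.7 [ 0.37821571 -0.42281095  0.22219862] [[-9.99987884e-01 -4.91539116e-03  2.66185997e-04]
 [-4.91521399e-03  9.99987701e-01  6.62218538e-04]
 [-2.69437786e-04  6.60902154e-04 -9.99999745e-01]] [-3.18480484e+01  1.64577386e+01 -7.84313117e+00 -4.41909869e-02
 -6.57062023e+01 -5.78521410e+01]
```

```bash
cat > look.py <<'E'
import sys
from h import *
s=sense();im=snap('wrist',sys.argv[1]);print(np.round(s['time_s'],2),np.round(s['tcp_pos'],4),np.round(s['wrist_force'],1))
E
python3 -m pendant '[[[-0.42,0.35,0,0],[-0.85,0.7,0,0],[-0.85,0.7,0,0]]]' >/dev/null
python3 -m pendant '[[[-0.42,0.35,0,0],[-0.85,0.7,0,0],[-0.85,0.7,0,0]]]' >/dev/null
python3 -m pendant '[[[-0.42,0.35,0,0],[-0.83,0.7,0,0],[-0.83,0.7,0,0],[-0.83,0.7,0,0],[-0.83,0.7,0,0]]]' >/dev/null
python3 look.py w_silcup
python3 -m pendant '[[[0,0.5,0,0],[0,1,0,0],[0,1,0,0]]]' >/dev/null
python3 -m pendant '[[[0,0.5,0,0],[0.1,1,0,0],[0.1,1,0,0]]]' >/dev/null
python3 -m pendant '[[[0,0.2,0,0],[0,0.2,0,0],[0,0.2,0,0],[0,0.2,0,0]]]' >/dev/null
python3 look.py w_bees
python3 -c "
import cv2,numpy as np
cv2.imwrite('pics/c1.png',np.hstack([cv2.imread('pics/w_silcup.png'),cv2.imread('pics/w_bees.png')])[:, ::1][:, :][:384] if 0 else cv2.resize(np.hstack([cv2.imread('pics/w_silcup.png')[:,56:456],cv2.imread('pics/w_bees.png')[:,56:456]]),(800,384)))"
```

```text
1.8 [ 0.6272 -0.2162  0.2222] [-0.2 -0.9 -0.8]
2.85 [0.618  0.0032 0.2227] [ 0.1  0.1 -0.4]
```

View pics/c1.png

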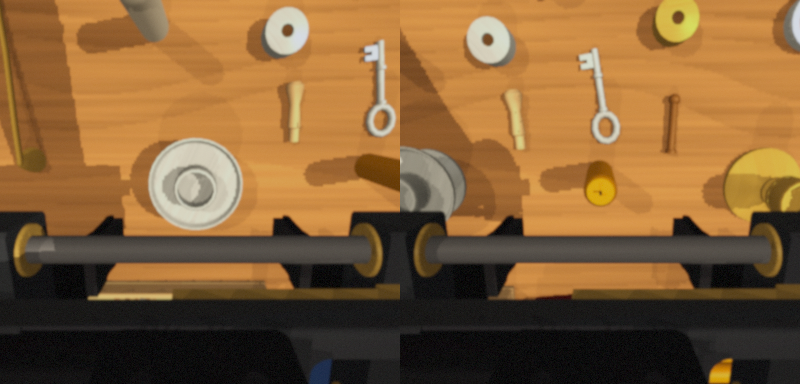

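The left half is at the silver candlestick, with the cup rim at about (250,188) in the full image. The right half is at the beeswax candle, top at about (256,191). I'll zoom in for precise centres.

Run:
```python
from h import *
a=cv2.imread('pics/w_silcup.png')[150:230,200:300];b=cv2.imread('pics/w_bees.png')[150:230,206:306]
cv2.imwrite('pics/c2.png',cv2.resize(np.hstack([a,b]),None,fx=4,fy=4,interpolation=cv2.INTER_CUBIC))
print(proj('wrist',sense()['tcp_pos']))
```

```text
[254.40861314 232.6547883 ]
```

View pics/c2.png

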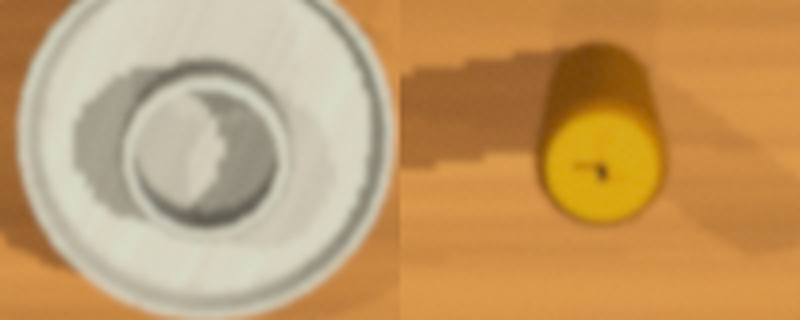

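Run:
```python
from h import *
t=np.array(sense()['tcp_pos'])
print('bees',ray('wrist',256.2,190.9,.105))
print('cup',ray('wrist',251.1,188.6,.075+.0005)+np.array([.6272,-.2162,0])-[.618,.0032,0], t)
```

```text
bees [0.62188673 0.00538932 0.105     ]
cup [ 0.6358263  -0.21924445  0.0755    ] [0.61802338 0.00326927 0.22266097]
```

```bash
python3 -m pendant '[[[-0.04,0.02,0.2,0],[-0.04,0.02,0.6,0],[-0.04,0.02,0.9,0],[-0.04,0.02,0.9,0]]]' >/dev/null
python3 -m pendant '[[[0,0,0.3,0],[0,0,0.6,0],[0,0,0.77,0],[0,0,0.77,0],[0,0,0.77,0]]]'
python3 -m pendant '[[[0,0,0,0],[0,0,0,0],[0,0,0,0],[0,0,0,0],[0,0,0,0],[0,0,0,0],[0,0,0,0],[0,0,0,0]]]' 1
python3 -m pendant '[[[0,0,-0.3,0],[0,0,-0.7,0],[0,0,-1,0],[0,0,-1,0],[0,0,-1,0],[0,0,-1,0]]]'
python3 look.py w_bheld
```

```text
time_s: 3.8
tcp_pos: [0.6236, 0.0064, 0.0573]
ee_rot: [[-1.0, -0.001, 0.003], [-0.001, 1.0, -0.0], [-0.003, -0.0, -1.0]]
wrist_force: [-0.6, 0.0, 0.7]
gripper_width: 0.999
gripper_force: 0.0
time_s: 4.6
tcp_pos: [0.6222, 0.0068, 0.0555]
ee_rot: [[-1.0, -0.001, -0.0], [-0.001, 1.0, -0.0], [0.0, -0.0, -1.0]]
wrist_force: [0.4, -0.0, 0.5]
gripper_width: 0.383
gripper_force: 30.0
time_s: 5.2
tcp_pos: [0.6211, 0.0067, 0.154]
ee_rot: [[-1.0, -0.0, -0.003], [-0.0, 1.0, -0.0], [0.003, -0.0, -1.0]]
wrist_force: [-0.1, 0.5, -0.2]
gripper_width: 0.378
gripper_force: 30.0
5.2 [0.6211 0.0067 0.154 ] [-0.1  0.5 -0.2]
```

View pics/w_bheld.png

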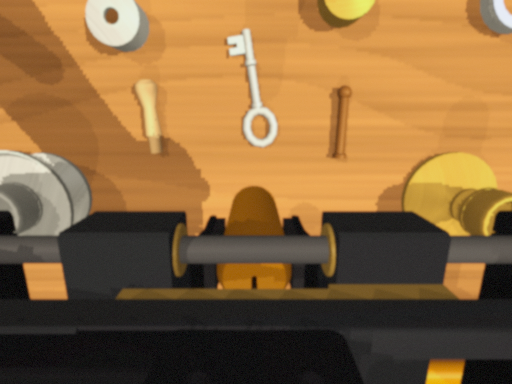

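The beeswax candle is held between the pads, centred near column 254. Next I'll carry it to the silver socket.

```bash
python3 -m pendant '[[[0,-0.3,0,0],[-0.14,-0.7,0,0],[-0.14,-1,0,0],[-0.14,-1,0,0]]]' >/dev/null
python3 -m pendant '[[[0,-0.4,0,0],[0,-0.8,0,0],[0,-1,0,0],[0,-1,0,0]]]' >/dev/null
python3 -m pendant '[[[0,-0.15,0,0],[0,-0.25,0,0],[0,-0.25,0,0],[0,-0.25,0,0],[0,-0.25,0,0],[0,-0.25,0,0]]]'
python3 look.py w_b2
python3 - <<'E'
from h import *
a=snap('scene','t');b=snap('side','t2')
a=a[230:330,170:290];b=b[80:180,190:310]
cv2.imwrite('pics/c3.png',cv2.resize(np.hstack([a,b]),(800,333),interpolation=cv2.INTER_CUBIC)[:,:,::-1])
E
```

```text
time_s: 6.65
tcp_pos: [0.6365, -0.2176, 0.1557]
ee_rot: [[-1.0, -0.002, 0.0], [-0.002, 1.0, 0.0], [-0.0, 0.0, -1.0]]
wrist_force: [-0.7, -0.8, -0.4]
gripper_width: 0.381
gripper_force: 30.0
6.65 [ 0.6365 -0.2176  0.1557] [-0.7 -0.8 -0.4]
```

View pics/c3.png

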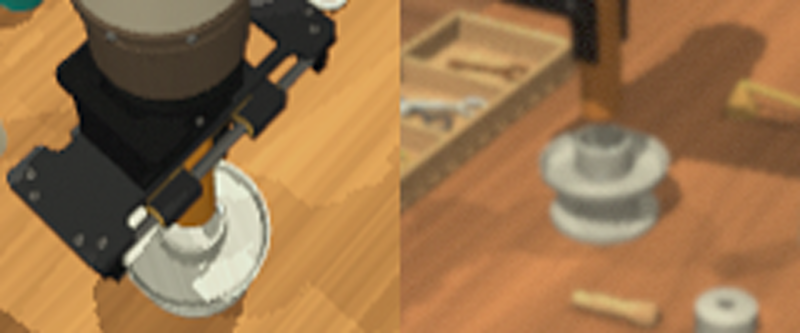

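Both views agree: candle axis near column 601 and cup near 604 in the side crop, so it is over the cup. Lowering in steps.

```bash
python3 -m pendant '[[[0,0,0.1,0],[0,0,0.2,0],[0,0,0.3,0],[0,0,0.35,0],[0,0,0.35,0],[0,0,0.35,0]]]'|grep -E 'tcp|wrist'
python3 -m pendant '[[[0,0,0.04,0],[0,0,0.08,0],[0,0,0.12,0],[0,0,0.14,0],[0,0,0.14,0],[0,0,0.14,0]]]'|grep -E 'tcp|wrist'
```

```text
tcp_pos: [0.6365, -0.2184, 0.1205]
wrist_force: [0.3, 0.3, -1.5]
tcp_pos: [0.6364, -0.2182, 0.1066]
wrist_force: [0.5, -0.4, -1.1]
```

```bash
python3 -m pendant '[[[0,0,0.013,0],[0,0,0.013,0],[0,0,0.013,0]]]'|grep -E 'tcp|wrist'
python3 -m pendant '[[[0,0,0,0],[0,0,0,0],[0,0,0,0],[0,0,0,0],[0,0,0,0],[0,0,0,0],[0,0,0,0],[0,0,0,0]]]' 0|grep -E 'tcp|wrist'
python3 -m pendant '[[[0,0,-0.3,0],[0,0,-0.7,0],[0,0,-1,0],[0,0,-1,0]]]'>/dev/null
python3 -m pendant '[[[0.4,0.2,0,0],[0.84,0.49,0,0],[0.84,0.49,0,0]]]'>/dev/null
python3 -m pendant '[[[0.4,0.2,0,0],[0.84,0.49,0,0],[0.84,0.49,0,0],[0.84,0.49,0,0],[0.84,0.49,0,0]]]'>/dev/null
python3 look.py w_sf
python3 - <<'E'
from h import *
a=cv2.imread('pics/w_sf.png')
cv2.imwrite('pics/c4.png',cv2.resize(a[100:280,100:400],(800,480),interpolation=cv2.INTER_CUBIC))
E
```

```text
tcp_pos: [0.6366, -0.2183, 0.1055]
wrist_force: [-0.2, -0.1, 0.4]
tcp_pos: [0.6364, -0.2182, 0.1052]
wrist_force: [0.1, 0.4, -0.5]
10.3 [ 0.4695 -0.1205  0.2057] [0.4 0.3 0.8]
```

View pics/c4.png

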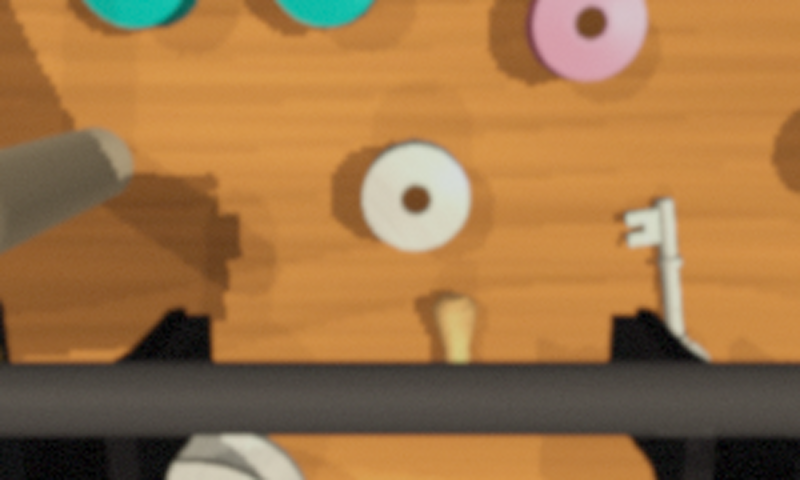

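The silver follower is alone at crop (416,197), which is full image (255.7,173.5). The ivory candle and key are clear of the fingers.

Run:
```python
from h import *
t=np.array(sense()['tcp_pos']);p=ray('wrist',255.7,173.5,.03)
print(p,t,'rows',(t[0]-p[0])*10,(p[1]-t[1])*10,(t[2]-.005)*10)
```

```text
[ 0.46712645 -0.11858364  0.03      ] [ 0.46963174 -0.12062353  0.20544426] rows 0.025052814163601944 0.020398830651795347 2.004442611435738
```

```bash
python3 -m pendant '[[[0.02,0.02,0.3,0],[0.02,0.02,0.7,0],[0.02,0.02,1,0],[0.02,0.02,1,0]]]' >/dev/null
python3 -m pendant '[[[0,0,0.3,0],[0,0,0.7,0],[0,0,0.9,0],[0,0,0.99,0],[0,0,0.99,0],[0,0,0.99,0]]]'|grep -E 'tcp|wrist'
python3 -m pendant '[[[0,0,0,0],[0,0,0,0],[0,0,0,0],[0,0,0,0],[0,0,0,0],[0,0,0,0],[0,0,0,0],[0,0,0,0]]]' 1|grep -E 'tcp|wrist|grip'
python3 -m pendant '[[[0,0,-0.3,0],[0,0,-0.7,0],[0,0,-1,0],[0,0,-1,0]]]'>/dev/null
python3 -m pendant '[[[0,0,-0.3,0],[0,0,-0.7,0],[0,0,-1,0],[0,0,-1,0],[0,0,-1,0],[0,0,-1,0]]]'
python3 - <<'E'
from h import *
b=snap('side','t3'); a=snap('scene','t4')
cv2.imwrite('pics/c5.png',cv2.resize(np.hstack([a[200:310,170:290],b[80:190,210:330]]),(800,366),interpolation=cv2.INTER_CUBIC)[:,:,::-1])
E
```

```text
tcp_pos: [0.468, -0.1185, 0.0075]
wrist_force: [0.2, 0.4, -0.6]
tcp_pos: [0.4663, -0.1183, 0.0063]
wrist_force: [-1.1, 0.9, 1.0]
gripper_width: 0.528
gripper_force: 30.0
time_s: 13.15
tcp_pos: [0.4649, -0.1182, 0.2042]
ee_rot: [[-1.0, -0.0, -0.004], [-0.0, 1.0, 0.0], [0.004, 0.0, -1.0]]
wrist_force: [0.2, 0.2, -1.6]
gripper_width: 0.528
gripper_force: 30.0
```

View pics/c5.png

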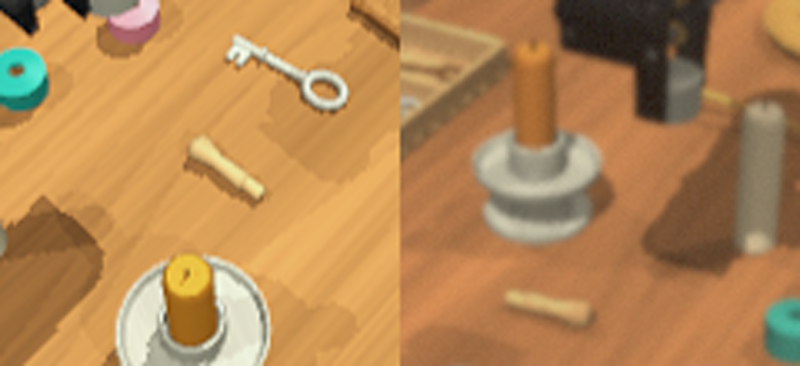

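The candle stands upright in the silver socket and the silver follower is held. Moving over the candle.

```bash
python3 -m pendant '[[[-0.4,-0.25,0,0],[-0.85,-0.5,0,0],[-0.85,-0.5,0,0]]]'>/dev/null
python3 -m pendant '[[[-0.4,-0.25,0,0],[-0.85,-0.5,0,0],[-0.85,-0.5,0,0],[-0.85,-0.5,0,0],[-0.85,-0.5,0,0],[-0.85,-0.5,0,0]]]'|grep -E 'tcp|wrist'
python3 look.py w_sf2
python3 - <<'E'
from h import *
b=snap('side','t5'); a=snap('scene','t6'); w=cv2.imread('pics/w_sf2.png')[:,:,::-1]
cv2.imwrite('pics/c6.png',cv2.resize(np.hstack([a[210:320,160:280],b[80:190,190:310],w[170:280,195:315]]),(799,244),interpolation=cv2.INTER_CUBIC)[:,:,::-1])
E
```

```text
tcp_pos: [0.6355, -0.2176, 0.2068]
wrist_force: [-0.7, -0.2, -0.9]
14.15 [ 0.6355 -0.2176  0.2068] [-0.7 -0.2 -0.9]
```

View pics/c6.png

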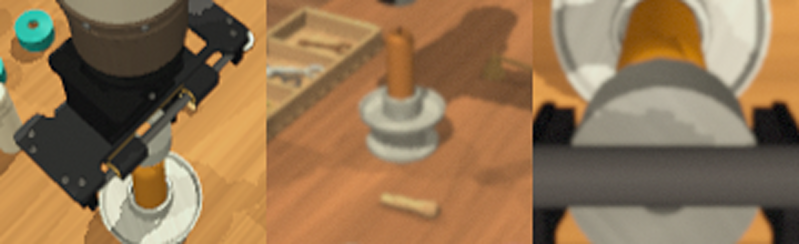

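The follower sits over the candle, centred in the wrist view. Lowering it.

```bash
python3 -m pendant '[[[0,0.0,0.15,0],[-0.005,-0.005,0.3,0],[-0.005,-0.005,0.45,0],[-0.005,-0.005,0.5,0],[-0.005,-0.005,0.5,0],[-0.005,-0.005,0.5,0]]]'|grep -E 'tcp|wrist'
python3 -m pendant '[[[0,0,0.06,0],[0,0,0.12,0],[0,0,0.17,0],[0,0,0.2,0],[0,0,0.2,0],[0,0,0.2,0]]]'|grep -E 'tcp|wrist'
```

```text
tcp_pos: [0.6373, -0.2188, 0.1574]
wrist_force: [-0.0, -0.2, -0.9]
tcp_pos: [0.6369, -0.2187, 0.1362]
wrist_force: [-0.5, 0.5, -0.8]
```

```bash
python3 -m pendant '[[[0,0,0.012,0],[0,0,0.012,0],[0,0,0.012,0]]]'|grep -E 'tcp|wrist'
python3 -m pendant '[[[0,0,0,0],[0,0,0,0],[0,0,0,0],[0,0,0,0],[0,0,0,0],[0,0,0,0]]]' 0|grep -E 'tcp|wrist'
python3 -m pendant '[[[0,0,-0.3,0],[0,0,-0.7,0],[0,0,-0.9,0],[0,0,-0.9,0]]]'>/dev/null
python3 -m pendant '[[[0.2,0.5,0,0],[0.39,0.94,0,0],[0.39,0.94,0,0]]]'>/dev/null
python3 -m pendant '[[[0.2,0.5,0,0],[0.39,0.94,0,0],[0.39,0.94,0,0]]]'>/dev/null
python3 -m pendant '[[[0.2,0.5,0,0],[0.39,0.94,0,0],[0.39,0.94,0,0]]]'>/dev/null
python3 -m pendant '[[[0.2,0.5,0,0],[0.39,0.94,0,0],[0.39,0.94,0,0]]]'>/dev/null
python3 -m pendant '[[[0.2,0.5,0,0],[0.39,0.94,0.2,0],[0.39,0.94,0.2,0],[0.39,0.94,0.2,0],[0.39,0.94,0.2,0]]]'>/dev/null
python3 look.py w_ring
python3 - <<'E'
from h import *
a=cv2.imread('pics/w_ring.png');b=snap('side','t7')[:,:,::-1]
cv2.imwrite('pics/c7.png',np.hstack([cv2.resize(a[110:260,180:330],(400,400),interpolation=cv2.INTER_CUBIC),cv2.resize(b[80:180,200:300],(400,400),interpolation=cv2.INTER_CUBIC)]))
E
```

```text
tcp_pos: [0.6372, -0.2189, 0.1354]
wrist_force: [0.8, -0.4, 0.3]
tcp_pos: [0.6369, -0.2187, 0.1351]
wrist_force: [0.7, -0.1, 0.1]
18.5 [0.4422 0.2502 0.205 ] [ 0.1  0.7 -0.5]
```

View pics/c7.png

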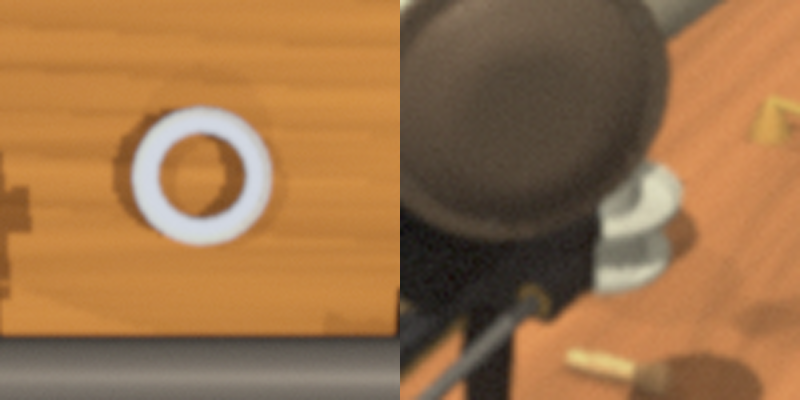

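The ring is at crop (202,176), which is full image (255.4,175.7).

Run:
```python
from h import *
t=np.array(sense()['tcp_pos']);p=ray('wrist',255.4,175.7,.018)
print(p,t,'rows',(t[0]-p[0])*10,(p[1]-t[1])*10,(t[2]-.003)*10)
```

```text
[0.44466204 0.25181107 0.018     ] [0.44235825 0.24998808 0.20535105] rows -0.023037938585356854 0.018229854833000103 2.023510498368185
```

```bash
python3 -m pendant '[[[-0.02,0.02,0.3,0],[-0.02,0.02,0.7,0],[-0.02,0.02,1,0],[-0.02,0.02,1,0]]]' >/dev/null
python3 -m pendant '[[[0,0,0.3,0],[0,0,0.7,0],[0,0,0.9,0],[0,0,1,0],[0,0,1,0],[0,0,1,0],[0,0,1,0]]]'|grep -E 'tcp|wrist'
python3 -m pendant '[[[0,0,0,0],[0,0,0,0],[0,0,0,0],[0,0,0,0],[0,0,0,0],[0,0,0,0]]]' 1|grep -E 'tcp|wrist|grip'
python3 -m pendant '[[[0,0,-0.3,0],[0,0,-0.7,0],[0,0,-1,0],[0,0,-1,0]]]'>/dev/null
python3 -m pendant '[[[0,0,-0.3,0],[0,0,-0.7,0],[0,0,-1,0],[0,0,-1,0]]]'>/dev/null
python3 -m pendant '[[[-0.4,-0.05,0,0],[-0.8,-0.1,0,0],[-0.8,-0.1,0,0]]]'>/dev/null
python3 -m pendant '[[[-0.4,-0.05,0,0],[-0.8,-0.1,0,0],[-0.8,-0.1,0,0]]]'>/dev/null
python3 -m pendant '[[[-0.4,-0.05,0,0],[-0.7,-0.1,0,0],[-0.7,-0.1,0,0],[-0.7,-0.1,0,0],[-0.7,-0.1,0,0]]]'|grep -E 'tcp|wrist|grip'
python3 look.py w_bc
python3 - <<'E'
from h import *
a=cv2.imread('pics/w_bc.png')
cv2.imwrite('pics/c8.png',cv2.resize(a[80:260,130:400],(800,533),interpolation=cv2.INTER_CUBIC))
E
```

```text
tcp_pos: [0.4446, 0.254, 0.0067]
wrist_force: [-0.5, -0.1, -0.2]
tcp_pos: [0.4435, 0.2532, 0.0052]
wrist_force: [-1.1, 0.5, 2.0]
gripper_width: 0.697
gripper_force: 30.0
tcp_pos: [0.6721, 0.2235, 0.2043]
wrist_force: [0.1, 0.2, -0.6]
gripper_width: 0.703
gripper_force: 30.0
22.2 [0.6721 0.2235 0.2043] [ 0.1  0.2 -0.6]
```

View pics/c8.png

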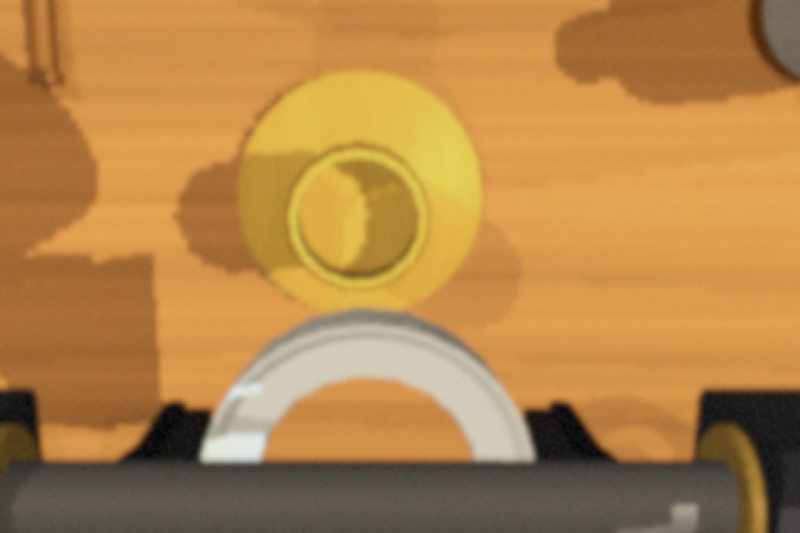

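Run:
```python
from h import *
t=np.array(sense()['tcp_pos']);p=ray('wrist',250.3,152.1,.085)
print('cup',p,'tcp',t)
f=lambda u,v:(130+u/2.963-.3,80+v/2.963-.3)
print('ring hole near edge +20.5', ray('wrist',*f(368,378),.217-.000)+[.0205,0,0])
print('ring y from L/R edge', (ray('wrist',*f(200,460),.21)+ray('wrist',*f(535,460),.21))/2)
```

```text
cup [0.63832157 0.22005029 0.085     ] tcp [0.67220643 0.22366095 0.20490352]
ring hole near edge +20.5 [0.67340513 0.22332453 0.217     ]
ring y from L/R edge [0.67152697 0.22327236 0.21      ]
```

The cup rim is at crop (357,214), and the ring is held level at the bottom of the picture. From these I get a TCP target of about (0.637, 0.220).

```bash
python3 -m pendant '[[[0.2,-0.034,0,0],[0.35,-0.034,0.3,0],[0.35,-0.034,0.6,0],[0.35,-0.034,0.9,0],[0.35,-0.034,1,0],[0.35,-0.034,1,0],[0.35,-0.034,1,0],[0.35,-0.034,1,0]]]'|grep -E 'tcp|wrist'
python3 -m pendant '[[[0,0,0.04,0],[0,0,0.08,0],[0,0,0.12,0],[0,0,0.16,0],[0,0,0.2,0],[0,0,0.2,0],[0,0,0.2,0]]]'|grep -E 'tcp|wrist'
```

```text
tcp_pos: [0.6396, 0.2205, 0.1072]
wrist_force: [0.6, -0.6, 0.2]
tcp_pos: [0.6385, 0.2198, 0.0848]
wrist_force: [0.4, 0.1, -0.5]
```

```bash
python3 -m pendant '[[[0.01,0,0.03,0],[0.01,0,0.05,0],[0.01,0,0.065,0],[0.01,0,0.065,0],[0.01,0,0.065,0]]]'|grep -E 'tcp|wrist'
python3 -m pendant '[[[0,0,0,0],[0,0,0,0],[0,0,0,0],[0,0,0,0],[0,0,0,0],[0,0,0,0]]]' 0|grep -E 'tcp|wrist'
python3 -m pendant '[[[0,0,-0.3,0],[0,0,-0.7,0],[0,0,-1,0],[0,0,-1,0]]]'>/dev/null
python3 -m pendant '[[[-0.2,0,-0.3,0],[-0.4,0,-0.5,0],[-0.4,0,-0.5,0],[-0.4,0,-0.5,0],[-0.4,0,-0.5,0],[-0.4,0,-0.5,0]]]'>/dev/null
python3 look.py w_rs
python3 - <<'E'
from h import *
a=cv2.imread('pics/w_rs.png');b=snap('side','t8')[:,:,::-1]
print(proj('wrist',[.6375,.22,.09]))
cv2.imwrite('pics/c9.png',np.hstack([cv2.resize(a[90:230,180:320],(400,400),interpolation=cv2.INTER_CUBIC),cv2.resize(b[170:260,100:190],(400,400),interpolation=cv2.INTER_CUBIC)]))
E
```

```text
tcp_pos: [0.6376, 0.2199, 0.0786]
wrist_force: [1.0, 0.7, -0.1]
tcp_pos: [0.6375, 0.2199, 0.0786]
wrist_force: [0.3, -1.0, 0.7]
25.85 [0.6765 0.2198 0.2272] [0.5 0.1 0.3]
[254.23035774 144.71720538]
```

View pics/c9.png

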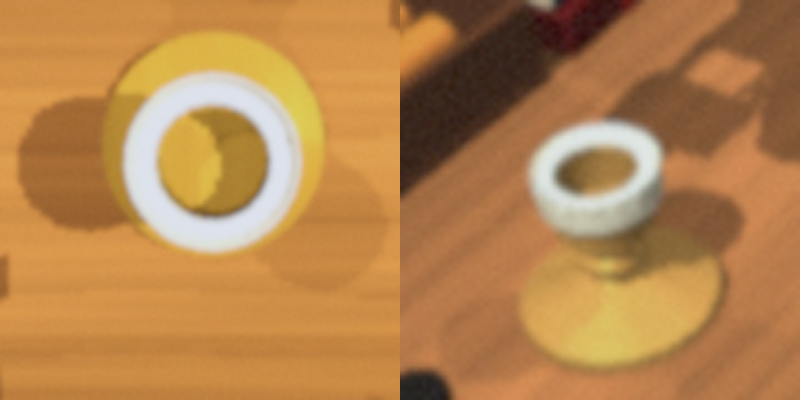

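The ring is seated level on the brass cup, with its hole at crop (213,160). Going for the ivory candle.

```bash
python3 -m pendant '[[[0.2,-0.5,0,0],[0.44,-0.97,0,0],[0.44,-0.97,0,0]]]'>/dev/null
python3 -m pendant '[[[0.2,-0.5,0,0],[0.44,-0.97,0,0],[0.44,-0.97,0,0]]]'>/dev/null
python3 -m pendant '[[[0.2,-0.5,0,0],[0.44,-0.97,0,0],[0.44,-0.97,0,0]]]'>/dev/null
python3 -m pendant '[[[0.2,-0.5,0,0],[0.44,-0.97,0,0],[0.44,-0.97,0,0]]]'>/dev/null
python3 -m pendant '[[[0.2,-0.5,0,0],[0.44,-0.97,0,0],[0.44,-0.97,0,0],[0.44,-0.97,0,0],[0.44,-0.97,0,0]]]'>/dev/null
python3 look.py w_iv
python3 - <<'E'
from h import *
a=cv2.imread('pics/w_iv.png')
cv2.imwrite('pics/c10.png',cv2.resize(a[100:240,160:360],(800,560),interpolation=cv2.INTER_CUBIC))
E
```

```text
27.65 [ 0.4588 -0.2645  0.2285] [-0.4  0.3  0.4]
```

View pics/c10.png

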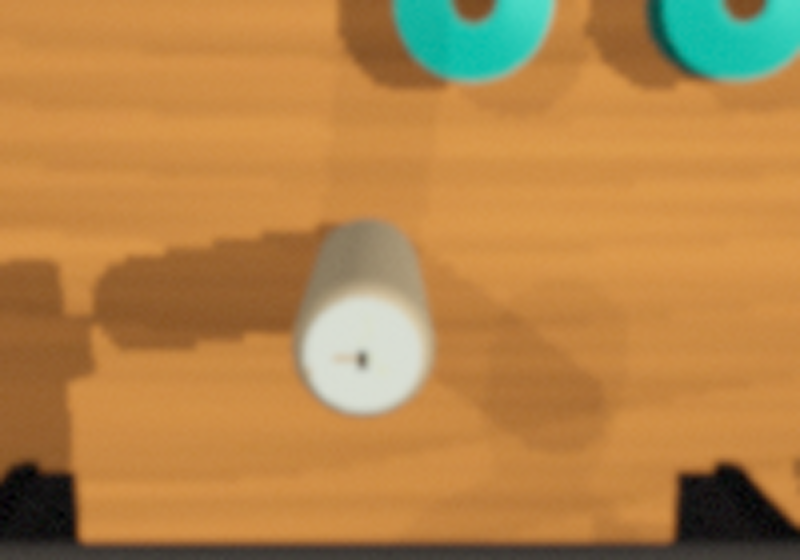

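Run:
```python
from h import *
t=np.array(sense()['tcp_pos']);p=ray('wrist',250.9,187.9,.125)
print(p,t,'rows',(t[0]-p[0])*10,(p[1]-t[1])*10,(t[2]-.075)*10)
```

```text
[ 0.45640333 -0.26712016  0.125     ] [ 0.45886377 -0.26419298  0.22852391] rows 0.024604457516998468 -0.029271853438351814 1.5352391056123667
```

The ivory candle top is at crop (365,353). Grasping and lifting.

```bash
python3 -m pendant '[[[0.025,-0.03,0.3,0],[0.025,-0.03,0.5,0],[0.025,-0.03,0.8,0],[0.025,-0.03,0.8,0]]]' >/dev/null
python3 -m pendant '[[[0,0,0.3,0],[0,0,0.6,0],[0,0,0.72,0],[0,0,0.72,0],[0,0,0.72,0],[0,0,0.72,0]]]'|grep -E 'tcp|wrist'
python3 -m pendant '[[[0,0,0,0],[0,0,0,0],[0,0,0,0],[0,0,0,0],[0,0,0,0],[0,0,0,0],[0,0,0,0],[0,0,0,0]]]' 1|grep -E 'tcp|wrist|grip'
python3 -m pendant '[[[0,0,-0.2,0],[0,0,-0.6,0],[0,0,-1,0],[0,0,-1,0]]]'>/dev/null
python3 -m pendant '[[[0,0,-0.2,0],[0,0,-0.3,0],[0,0,-0.3,0],[0,0,-0.3,0],[0,0,-0.3,0],[0,0,-0.3,0]]]'|grep -E 'tcp|wrist|grip'
```

```text
tcp_pos: [0.4569, -0.2685, 0.0783]
wrist_force: [-1.0, -0.4, -0.2]
tcp_pos: [0.4553, -0.2682, 0.0764]
wrist_force: [-0.5, 0.0, -0.6]
gripper_width: 0.38
gripper_force: 30.0
tcp_pos: [0.455, -0.2681, 0.2055]
wrist_force: [0.2, 0.3, 0.0]
gripper_width: 0.383
gripper_force: 30.0
```

```bash
python3 -m pendant '[[[-0.1,0.3,0,0],[-0.25,0.7,0,0],[-0.364,0.976,0,0],[-0.364,0.976,0,0]]]'>/dev/null
python3 -m pendant '[[[-0.18,0.5,0,0],[-0.364,0.976,0,0],[-0.364,0.976,0,0]]]'>/dev/null
python3 -m pendant '[[[-0.18,0.5,0,0],[-0.364,0.976,0,0],[-0.364,0.976,0,0]]]'>/dev/null
python3 -m pendant '[[[-0.18,0.5,0,0],[-0.364,0.976,0,0],[-0.364,0.976,0,0]]]'>/dev/null
python3 -m pendant '[[[-0.15,0.4,0,0],[-0.3,0.8,0,0],[-0.364,0.976,0,0],[-0.364,0.976,0,0],[-0.364,0.976,0,0],[-0.364,0.976,0,0],[-0.364,0.976,0,0]]]'|grep -E 'tcp|wrist|grip'
python3 - <<'E'
from h import *
b=snap('side','t9'); a=snap('scene','t10')
cv2.imwrite('pics/c11.png',cv2.resize(np.hstack([a[110:220,280:400],b[140:250,90:210]]),(800,366),interpolation=cv2.INTER_CUBIC)[:,:,::-1])
E
```

```text
tcp_pos: [0.6369, 0.2184, 0.2068]
wrist_force: [-0.9, -0.2, -1.2]
gripper_width: 0.381
gripper_force: 30.0
```

View pics/c11.png

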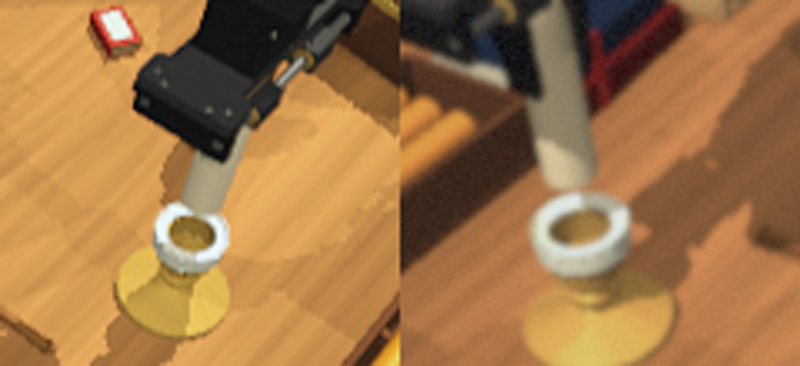

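The candle hangs above the ring, with its axis pointing into the hole. I've used all 14 views, so from here I'll go by force and position numbers.

```bash
python3 -m pendant '[[[0,0.006,0.12,0],[0,0.006,0.24,0],[0,0.006,0.32,0],[0,0.006,0.36,0],[0,0.006,0.36,0],[0,0.006,0.36,0]]]'|grep -E 'tcp|wrist'
python3 -m pendant '[[[0,0,0.03,0],[0,0,0.06,0],[0,0,0.09,0],[0,0,0.12,0],[0,0,0.12,0],[0,0,0.12,0]]]'|grep -E 'tcp|wrist|_width'
```

```text
tcp_pos: [0.6372, 0.2206, 0.1706]
wrist_force: [0.6, 0.3, -0.2]
tcp_pos: [0.637, 0.2204, 0.1584]
wrist_force: [0.4, -0.6, -1.5]
gripper_width: 0.382
```

Foot is at 82 mm with no contact force, so it is through the ring. Lowering to the floor.

```bash
python3 -m pendant '[[[0,0,0.04,0],[0,0,0.08,0],[0,0,0.12,0],[0,0,0.16,0],[0,0,0.2,0],[0,0,0.2,0],[0,0,0.2,0]]]'|grep -E 'tcp|wrist|_width'
python3 -m pendant '[[[0,0,0.01,0],[0,0,0.02,0],[0,0,0.02,0],[0,0,0.02,0]]]'|grep -E 'tcp|wrist|_width'
```

```text
tcp_pos: [0.6371, 0.2204, 0.1384]
wrist_force: [0.3, -0.1, -1.0]
gripper_width: 0.381
tcp_pos: [0.637, 0.2205, 0.1366]
wrist_force: [0.4, 0.4, -0.6]
gripper_width: 0.38
```

```bash
python3 -m pendant '[[[0,0,0.004,0],[0,0,0.004,0],[0,0,0.004,0],[0,0,0.004,0],[0,0,0.004,0],[0,0,0.004,0],[0,0,0.004,0],[0,0,0.004,0]]]' 0|grep -E 'tcp|wrist'
python3 -m pendant '[[[0,0,-0.3,0],[0,0,-0.7,0],[0,0,-1,0],[0,0,-1,0]]]'>/dev/null
python3 -m pendant '[[[0.4,-0.3,0,0],[0.8,-0.66,0,0],[0.945,-0.66,0,0],[0.945,-0.66,0,0]]]'>/dev/null
python3 -m pendant '[[[0.4,-0.3,0,0],[0.8,-0.66,0.15,0],[0.945,-0.66,0.3,0],[0.945,-0.66,0.3,0],[0.945,-0.66,0.3,0],[0.945,-0.66,0.3,0]]]'>/dev/null
python3 look.py w_bf
python3 - <<'E'
from h import *
a=cv2.imread('pics/w_bf.png');t=np.array(sense()['tcp_pos'])
e=proj('wrist',[.448,.0875,.03]);print('expect',e)
hsv=cv2.cvtColor(a,cv2.COLOR_BGR2HSV)
x,y=e.astype(int)
for dx in range(-34,35,4): print(dx,hsv[y-8,x+dx],end=' ')
print()
for dy in range(-34,35,4): print(dy,hsv[y+dy,x+12],end=' ')
E
```

```text
tcp_pos: [0.6371, 0.2205, 0.1362]
wrist_force: [-0.1, 0.4, 0.1]
37.1 [0.4501 0.0894 0.2068] [ 0.1  0.1 -0. ]
expect [252.27274827 173.72463808]
-34 [ 16 169 205] -30 [ 15 174 191] -26 [ 14 177 151] -22 [ 14 177 150] -18 [ 17 171 164] -14 [ 23 167 214] -10 [ 23 170 214] -6 [ 24 168 214] -2 [ 24 165 213] 2 [ 24 162 209] 6 [ 26 163 213] 10 [ 28 151 213] 14 [ 29 150 213] 18 [ 29 147 214] 22 [ 18 167 194] 26 [ 15 172 194] 30 [ 15 169 207] 34 [ 16 169 208] 
-34 [ 15 172 185] -30 [ 15 172 188] -26 [ 15 167 189] -22 [ 15 172 185] -18 [ 26 162 192] -14 [ 27 153 214] -10 [ 28 150 214] -6 [ 28 153 213] -2 [ 27 157 213] 2 [ 25 165 213] 6 [ 24 167 214] 10 [ 23 166 214] 14 [ 22 171 210] 18 [ 15 176 185] 22 [ 15 171 198] 26 [ 16 174 195] 30 [ 16 170 202] 34 [ 15 169 208]
```

Run:
```python
from h import *
a=cv2.imread('pics/w_bf.png');t=np.array(sense()['tcp_pos'])
h=cv2.cvtColor(a,cv2.COLOR_BGR2HSV)
m=((h[:,:,0]>=20)&(h[:,:,0]<34)&(h[:,:,2]>203)).astype(np.uint8); m[:,:200]=0;m[:,310:]=0;m[:125]=0;m[220:]=0
cs=cv2.findContours(m,cv2.RETR_EXTERNAL,cv2.CHAIN_APPROX_NONE)[0];c=max(cs,key=cv2.contourArea)
(u,v),R=cv2.minEnclosingCircle(c);el=cv2.fitEllipse(c);print(u,v,R,el,cv2.contourArea(c))
u,v=el[0];p=ray('wrist',u,v,.03);print(p,t,'rows',(t[0]-p[0])*10,(p[1]-t[1])*10,(t[2]-.006)*10)
```

```text
254.5 172.375 19.567689895629883 ((254.33966064453125, 172.0782470703125), (37.376705169677734, 37.73106384277344), 47.48190689086914) 1105.0
[0.4460475  0.08991063 0.03      ] [0.44992374 0.08932696 0.20671266] rows 0.03876238939035215 0.005836732320498028 2.0071266139819888
```

```bash
python3 -m pendant '[[[0.035,0.005,0.3,0],[0.035,0.005,0.7,0],[0.035,0.005,1,0],[0.035,0.005,1,0]]]' >/dev/null
python3 -m pendant '[[[0,0,0.3,0],[0,0,0.7,0],[0,0,0.9,0],[0,0,1,0],[0,0,1,0],[0,0,1,0],[0,0,1,0]]]'|grep -E 'tcp|wrist'
python3 -m pendant '[[[0,0,0,0],[0,0,0,0],[0,0,0,0],[0,0,0,0],[0,0,0,0],[0,0,0,0],[0,0,0,0],[0,0,0,0]]]' 1|grep -E 'tcp|wrist|grip'
python3 -m pendant '[[[0,0,-0.3,0],[0,0,-0.7,0],[0,0,-1,0],[0,0,-1,0]]]'>/dev/null
python3 -m pendant '[[[0,0,-0.3,0],[0,0,-0.7,0],[0,0,-1,0],[0,0,-1,0]]]'>/dev/null
python3 -m pendant '[[[0,0,-0.2,0],[0,0,-0.35,0],[0,0,-0.35,0],[0,0,-0.35,0],[0,0,-0.35,0],[0,0,-0.35,0]]]'|grep -E 'tcp|wrist|grip'
```

```text
tcp_pos: [0.446, 0.0896, 0.0076]
wrist_force: [-0.8, -1.2, -0.6]
tcp_pos: [0.4446, 0.0888, 0.0061]
wrist_force: [-0.1, -0.8, 0.0]
gripper_width: 0.528
gripper_force: 30.0
tcp_pos: [0.444, 0.0886, 0.2398]
wrist_force: [-0.0, -0.5, -0.3]
gripper_width: 0.532
gripper_force: 30.0
```

```bash
python3 -m pendant '[[[-0.4,0.3,0,0],[-0.8,0.6,0,0],[-0.96,0.66,0,0],[-0.96,0.66,0,0]]]'>/dev/null
python3 -m pendant '[[[-0.4,0.3,0,0],[-0.8,0.6,0,0],[-0.96,0.66,0,0],[-0.96,0.66,0,0],[-0.96,0.66,0,0],[-0.96,0.66,0,0],[-0.96,0.66,0,0]]]'|grep -E 'tcp|wrist'
python3 look.py w_bf2
python3 - <<'E'
from h import *
# ivory candle edges in side image near its top
b=snap('side','t11');c0=proj('side',[.637,.2205,.14]);print(c0)
x,y=c0.astype(int);h=cv2.cvtColor(b,cv2.COLOR_RGB2HSV)
print([tuple(h[y,x+d,1:]) for d in range(-18,19,2)])
E
```

```text
tcp_pos: [0.6356, 0.2203, 0.242]
wrist_force: [0.2, 0.0, -0.1]
41.55 [0.6356 0.2203 0.242 ] [ 0.2  0.  -0.1]
[140.74950026 188.74598878]
[(np.uint8(137), np.uint8(56)), (np.uint8(127), np.uint8(56)), (np.uint8(134), np.uint8(59)), (np.uint8(134), np.uint8(63)), (np.uint8(81), np.uint8(113)), (np.uint8(74), np.uint8(194)), (np.uint8(72), np.uint8(212)), (np.uint8(73), np.uint8(214)), (np.uint8(71), np.uint8(207)), (np.uint8(73), np.uint8(198)), (np.uint8(71), np.uint8(183)), (np.uint8(72), np.uint8(164)), (np.uint8(75), np.uint8(136)), (np.uint8(121), np.uint8(146)), (np.uint8(152), np.uint8(173)), (np.uint8(153), np.uint8(180)), (np.uint8(151), np.uint8(183)), (np.uint8(149), np.uint8(181)), (np.uint8(152), np.uint8(180))]
```

```bash
python3 -m pendant '[[[-0.005,0,0.15,0],[-0.005,0,0.3,0],[-0.005,0,0.42,0],[-0.005,0,0.5,0],[-0.005,0,0.5,0],[-0.005,0,0.5,0]]]'|grep -E 'tcp|wrist'
python3 -m pendant '[[[0,0,0.04,0],[0,0,0.08,0],[0,0,0.12,0],[0,0,0.14,0],[0,0,0.14,0]]]'|grep -E 'tcp|wrist'
python3 -m pendant '[[[0,0,0.04,0],[0,0,0.08,0],[0,0,0.1,0],[0,0,0.1,0],[0,0,0.1,0]]]'|grep -E 'tcp|wrist|_width'
```

```text
tcp_pos: [0.6373, 0.221, 0.1916]
wrist_force: [0.0, 1.0, -0.6]
tcp_pos: [0.6368, 0.2209, 0.1766]
wrist_force: [0.5, -0.7, -1.7]
tcp_pos: [0.6371, 0.221, 0.1671]
wrist_force: [0.2, 0.1, -0.4]
gripper_width: 0.534
```

Bottom edge is at 161 mm and the seat is at 159 mm. Two more millimetres, then release and back off.

```bash
python3 -m pendant '[[[0,0,0.01,0],[0,0,0.02,0],[0,0,0.02,0],[0,0,0.02,0]]]'|grep -E 'tcp|wrist|_width'
python3 -m pendant '[[[0,0,0,0],[0,0,0,0],[0,0,0,0],[0,0,0,0],[0,0,0,0],[0,0,0,0],[0,0,0,0],[0,0,0,0]]]' 0|grep -E 'tcp|wrist'
python3 -m pendant '[[[0,0,-0.3,0],[0,0,-0.7,0],[0,0,-1,0],[0,0,-1,0]]]'>/dev/null
python3 -m pendant '[[[0.5,-0.5,0,0],[0.9,-0.9,0,0],[0.9,-0.9,0,0]]]'>/dev/null
python3 -m pendant '[[[0.5,-0.5,0,0],[0.9,-0.9,0,0],[0.9,-0.9,0,0],[0.9,-0.9,0,0],[0.9,-0.9,0,0]]]'>/dev/null
python3 - <<'E'
from h import *
print(sense()['time_s'],sense()['tcp_pos'])
for n in('scene','side'):
    b=snap(n,'end_'+n);h=cv2.cvtColor(b,cv2.COLOR_RGB2HSV)
    for nm,xy,zs in(('brass',(.637,.2205),(.189,.165,.13,.1,.08)),('silver',(.6365,-.2185),(.159,.135,.11,.09))):
        for z in zs:
            u,v=proj(n,[*xy,z]).round().astype(int)
            print(n,nm,z,(u,v),[tuple(map(int,h[v,u+d])) for d in(-12,-8,-4,0,4,8,12)])
E
```

```text
tcp_pos: [0.637, 0.221, 0.1653]
wrist_force: [-0.4, -0.0, -1.1]
gripper_width: 0.531
tcp_pos: [0.637, 0.221, 0.1652]
wrist_force: [-0.4, -0.2, 0.3]
45.65 [0.45705463 0.04059279 0.26544658]
scene brass 0.189 (np.int64(346), np.int64(155)) [(15, 162, 159), (21, 161, 227), (22, 162, 230), (17, 81, 98), (23, 154, 233), (21, 156, 227), (16, 154, 208)]
scene brass 0.165 (np.int64(344), np.int64(161)) [(15, 162, 154), (19, 171, 97), (23, 159, 181), (28, 135, 234), (29, 129, 234), (27, 138, 227), (17, 152, 227)]
scene brass 0.13 (np.int64(341), np.int64(169)) [(15, 167, 127), (15, 167, 136), (22, 66, 162), (20, 111, 145), (20, 158, 144), (17, 156, 212), (17, 149, 233)]
scene brass 0.1 (np.int64(338), np.int64(176)) [(16, 91, 210), (83, 10, 240), (21, 70, 161), (21, 66, 174), (22, 67, 171), (40, 11, 210), (16, 154, 215)]
scene brass 0.08 (np.int64(337), np.int64(181)) [(15, 150, 189), (93, 10, 225), (22, 71, 141), (22, 66, 175), (22, 66, 170), (81, 11, 240), (16, 166, 218)]
scene silver 0.159 (np.int64(226), np.int64(281)) [(17, 83, 219), (29, 26, 227), (30, 23, 231), (19, 204, 155), (51, 18,
[... 1191 characters left out ...]
 (20, 70, 186), (21, 71, 207), (21, 71, 188), (22, 60, 154), (26, 36, 212), (21, 41, 117)]
side silver 0.159 (np.int64(250), np.int64(93)) [(0, 17, 45), (15, 33, 47), (15, 43, 48), (15, 51, 40), (10, 39, 39), (3, 50, 46), (14, 127, 90)]
side silver 0.135 (np.int64(251), np.int64(101)) [(10, 83, 37), (0, 48, 37), (0, 23, 45), (22, 127, 36), (15, 68, 45), (12, 128, 82), (13, 154, 167)]
side silver 0.11 (np.int64(251), np.int64(110)) [(13, 105, 56), (14, 101, 38), (15, 94, 38), (13, 160, 89), (14, 166, 129), (13, 154, 181), (13, 150, 185)]
side silver 0.09 (np.int64(251), np.int64(116)) [(13, 145, 116), (14, 106, 36), (19, 85, 33), (13, 173, 128), (14, 174, 136), (13, 151, 192), (13, 154, 191)]
```

Run:
```python
from h import *
h=cv2.cvtColor(cv2.imread('pics/t9.png'),cv2.COLOR_BGR2HSV)
for z in(.165,.159,.15,.14,.13,.12,.11,.1,.09,.08):
    u,v=proj('side',[.6365,-.2185,z]).round().astype(int)
    print(z,(int(u),int(v)),[f'{h[v,u+d,0]}/{h[v,u+d,1]}' for d in range(-20,21,2)])
```

```text
0.165 (250, 91) ['18/118', '18/115', '20/111', '19/113', '19/123', '15/130', '14/100', '19/66', '21/54', '22/53', '22/52', '20/50', '18/63', '15/94', '13/141', '13/151', '13/150', '13/153', '13/153', '13/153', '13/153']
0.159 (250, 93) ['16/125', '16/127', '16/124', '17/121', '19/118', '18/96', '22/50', '25/40', '25/42', '18/69', '19/62', '25/41', '26/38', '22/44', '14/103', '13/151', '14/151', '13/152', '13/150', '12/153', '13/154']
0.15 (251, 96) ['16/127', '16/122', '17/124', '17/120', '17/106', '23/45', '28/37', '28/34', '28/33', '26/35', '27/35', '26/37', '26/37', '17/57', '13/143', '13/148', '14/154', '13/152', '13/149', '13/149', '13/151']
0.14 (251, 100) ['17/124', '16/119', '17/124', '15/119', '16/107', '22/49', '25/39', '24/40', '24/37', '23/41', '26/37', '24/37', '22/37', '15/81', '13/145', '13/151', '13/151', '13/152', '13/149', '13/149', '13/149']
0.13 (251, 103) ['16/121', '16/118', '16/120', '16/122', '15/118', '19/61', '25/39', '29/36', '26/37', '23/37', '25/40', '24/39', '24/39', '16/87', '13/143', '13/150', '13/150', '13/149', '14/152', '13/154', '13/150']
0.12 (251
[... 414 characters left out ...]
2', '12/151', '13/154']
0.1 (251, 113) ['13/146', '13/152', '14/148', '13/150', '13/150', '13/151', '13/154', '14/173', '14/175', '14/174', '14/179', '14/171', '14/171', '13/157', '13/150', '13/154', '13/150', '13/150', '13/149', '13/150', '13/148']
0.09 (251, 116) ['13/152', '14/149', '13/148', '13/150', '13/149', '14/149', '13/149', '14/176', '14/178', '14/178', '14/176', '14/173', '14/175', '13/152', '13/151', '13/152', '13/152', '13/150', '13/150', '13/150', '13/152']
0.08 (251, 119) ['13/152', '13/152', '13/151', '13/146', '13/124', '14/97', '16/86', '14/161', '14/176', '14/179', '14/179', '14/175', '14/161', '15/98', '14/101', '13/123', '13/136', '12/141', '13/152', '13/153', '13/152']
```

The silver follower sits symmetric on the beeswax candle, with grey at offsets −9 to +6 px above the candle at −6 to +5 px. Handing in.

```bash
python3 -c "
from h import *
print(r.finish_job())"
```

```text
the job is handed in; nothing more can be done
None
```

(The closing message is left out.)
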